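# Fit the tube rotor on the bench centrifuge

## Robot

A 6-joint arm with a two-finger parallel gripper is mounted at the origin on a cart in front of the work surface, level with it; the furniture and walls round the work are solid. World frame = base frame: x ahead of the robot, y to its left, z up, the work surface at z = 0. Lengths are in m, angles in rad, forces in N, time in s.
With the tool pointing down it reaches from about 0.35 to 0.8 m from the base axis. Payload 7.3 kg.
Tool frame: the origin (TCP) lies between the finger pads; the fingertips stand 25 mm ahead of it and the grasp point (between the pads) lies 6 mm ahead of it (r.tip_extent is the distance from the TCP to the fingertips, in m); z points along the fingers, y is the line along which they close (so a half turn about z gives the same grasp; the last joint's range is limited). The gripper opens to 85 mm and grips with 20 to 120 N. Pads are 22 mm wide; open, the fingers measure 114 mm over their backs; the gripper's body (76 mm by 85 mm) begins 54 mm behind the grasp point. The pads swing forward as they close: fully open they stand 13 mm farther back than shut.
Start: joints at [-1.424, 0.342, 1.524, -0, 1.275, -0.146], TCP at [0.152, -0.503, 0.256] pointing down, gripper open.
Joint ranges: [-2.53, 2.53], [-0.77, 2.02], [0.04, 2.7], [-1, 4.14], [0.28, 2.66], [-3.11, 3.11]. Speed limits (rad/s): [2.57, 2.57, 3.14, 3.14, 3.14, 3.14].

## Interface

Orientations are given as a unit quaternion [x, y, z, w].
In Python, from workcell import r, command_gripper, optics gives the robot as it stands. The module is installed in compiled form; this text tells all that it offers. Calls block until the motion is done:
- r.reach(position, orientation): joint-space move of the TCP to a pose.
- r.move_straight(position, orientation=None, speed=0.15, max_force=None): straight line of the TCP; orientation=None keeps the orientation; speed is the mean speed in m/s. With max_force (N) it stops when the force on the tool has changed by that much, and returns True; else False.
- r.movej(angles): joint-space move.
- command_gripper(opening, force=None): finger opening in m; force is the grip in N (None keeps the last); returns when the fingers have stopped.
- r.hold(seconds).
- r.solve_ik(position, orientation): joint angles nearest the present ones, or None.
- r.read_state(): the state.
- optics.get_image(name): name is "scene" or "side" or "wrist"; returns (picture, depth): 384x512x3 uint8, red, green, blue; 384x512 float32, m along the optical axis (not along the pixel's ray), 0 where there is no reading.
- optics.camera_model(name): a dict with "K" (3x3 intrinsics, pixels), "k1" (the pictures are not rectified: a ray, as slopes to the right and down, at radius r is drawn at 1 + k1 r^2 times it, then the intrinsics apply), "R" (3x3) and "t" (3): a world point X has camera coordinates R X + t; the wrist camera has in their place "tool_from_camera" (4x4, takes a point from camera to tool coordinates, whose origin is the TCP and whose axes are the flange's). Camera axes: x right, y down, z forward; pixel columns grow to the right and rows downward; lengths in m; the calibration is good to about 2 mm. A picture is of the moment at which its call begins: read the wrist's pose just before it. camera_model takes no time and is no camera call.
A pose or a line that the arm cannot do raises r.PlanningError and nothing moves.
- r.finish_job(): hands the job in; it is judged then, once.
The state is a dict: "time_s": time; "joint_positions": joint angles; "dq": joint speeds; "tau": joint torques, N m; "eef_pos": TCP position; "eef_rot": TCP orientation; "contact_force": force on the tool from outside, world axes, zero at the start; "torque": the same for the moment, N m; "grip_width": finger opening in m; "grip_force": force on a finger pad.
Only numpy, scipy, OpenCV 4.12 (cv2) and the standard library are available. Lean on these libraries where they do the work, as an engineer would, in place of code of your own. Each camera call takes 0.05 s, during which the arm holds its last target. There are 200 camera calls.

## Task

Fit the round eight-hole tube rotor (not the bar-shaped strip rotor) onto the spindle of the open centrifuge: lower it rather than drop it, and push it down past the spindle's spring balls until it clicks and sits fully home. Then turn the rotor's black lock knob clockwise until its torque limiter slips with a click, stop at the first or second click, and let go, leaving the strip rotor, the beaker and the small jar undisturbed.

Things in the scene. Friction and masses are not known exactly. Their poses are not given: they have to be found in the camera images.
- rotor_knob (a point): Centre of the black fluted lock knob (46 mm dia, 25 mm tall) on top of the tube rotor: a round aluminium disc, 108 mm dia, 74 mm high in all, 0.44 kg, eight tube pockets in its top, standing on the bench beside the centrifuge. Point on the rotor's axis, 62 mm above its underside; knob spans 49 to 74 mm, the disc's top is under 36 mm. Lift by the knob. z up; x points over a pocket.
- tube_rotor: Centre of the tube rotor's underside (axes as rotor_knob). A blind bore (18 mm dia, mouth 25 mm, 46 mm deep) slides over the spindle with 1 mm play all round. Round the mouth are eight drive slots between pointed teeth, one under each pocket, every 45 degrees from x. The spindle's cross pin enters two of them if the yaw is right within 0.15 rad; else the rotor may stick 3 mm high.
- spindle_seat (a point): On the spindle axis, on the flange face (52 mm above the bench) where the rotor's underside sits when home. z up; y along the cross pin: a pocket must point along y (or any multiple of 45 degrees from y). The flange and spindle do not turn. The fitted rotor's knob stands 101 to 126 mm above the bench, above the bowl's rim.
- spindle_tip (a point): Tip of the steel spindle, 43 mm above the seat: 16 mm dia, last 9 mm a cone to 6 mm. Two sprung balls stand out at +x and -x, 27 mm above the seat. Lowered on, the rotor rests on them with its underside 17 mm above the seat; its weight does not pass them. A steady push of 10 to 20 N does: it gives suddenly about 4 mm above home and the balls snap into a groove (9 N to pull off).
- centrifuge: White bench centrifuge, origin on the bench under the spindle, fixed. Round bowl 144 mm dia, rim and deck 85 mm above the bench (rubber ring to 88 mm). Housing reaches 100 mm to +y and -y, 140 mm to -x (grey sloping panel), 122 mm to +x, where the open lid rises from the back edge, leaning back 27 degrees, its top 255 mm above the bench.
- lock_screw (a joint): Angle (rad) of the rotor's lock screw, driven by the knob, growing clockwise from above as it tightens. It starts 0.45 to 0.85 short of its stop; the stop (tight) is at 2.0. Friction about 0.12 N m. The rotor must be home, its pin in the slots, or it turns with the knob.
- lock_knob (a joint): How far (rad) the lock knob has slipped past the screw in its torque limiter: 0 at the start, growing clockwise. With the screw at its stop, the knob runs over a ratchet of 0.52 rad a click that gives way at about 0.25 N m; past the hump at 0.26 it snaps on to 0.52, then 1.05 at the second click. Let go before the hump, it springs back.
- strip_knob (a point): Centre of the knob of the strip rotor, not to be moved: a flat aluminium bar 130 x 58 mm with two rows of eight small holes and the same 46 mm black knob; 62 mm above the bench, on the other side of the centrifuge.
- beaker_mid (a point): Half-way up the glass beaker (58 x 64 mm, 70 mm tall) on the bench; leave it standing.
- small_jar_mid (a point): Half-way up the small white reagent jar with a blue screw lid (48 mm dia, 61 mm tall) beside the centrifuge; leave it standing.

How it is judged:
On the way, in this order (a step that is already met when the one before it is completed fails the run):
1. the tube rotor is pushed down past the spring balls and sits fully home on the spindle's flange, the lock knob's limiter not yet slipped (z of tube_rotor in the frame of spindle_seat below 0.002 m and horizontal distance between tube_rotor and spindle_seat below 0.003 m and angle between tube_rotor's own z axis and vertical below 0.04 rad and value of joint lock_knob below 0.3 rad), for 0.2 s.
2. with the rotor home, the lock screw is tight and the knob has slipped at least one click (z of tube_rotor in the frame of spindle_seat below 0.002 m and horizontal distance between tube_rotor and spindle_seat below 0.003 m and angle between tube_rotor's own z axis and vertical below 0.04 rad and value of joint lock_screw above 1.9 rad and value of joint lock_knob above 0.35 rad), for 0.1 s.
At the end, for the whole second after the job is handed in: Tube rotor upright (0.04 rad) and home on the spindle (underside within 2 mm of the flange, axis within 3 mm), lock screw tight (above 1.9 rad), knob slipped one or two clicks (0.35 to 1.3 rad), rotor at rest; strip rotor, beaker and small jar within 30 mm of where they stood (all of step 2 and value of joint lock_knob below 1.3 rad and linear speed of tube_rotor below 0.02 m/s and distance of each of strip_knob, beaker_mid, small_jar_mid from where it was at the start of the episode below 0.03 m); the robot touches nothing.
It fails at once if the tube rotor is dropped onto the spindle (falls faster than 0.45 m/s over it) (linear speed of tube_rotor above 0.45 m/s and horizontal distance between tube_rotor and spindle_seat below 0.02 m and z of tube_rotor in the frame of spindle_seat below 0.045 m).
It fails at once if the lock knob is turned on past the second click (value of joint lock_knob above 1.4 rad).
It fails at once if the strip rotor is moved or the beaker or small jar is knocked (30 mm) (distance of any of strip_knob, beaker_mid, small_jar_mid from where it was at the start of the episode above 0.03 m).
It also fails if it takes over 56 s, if anything falls off the work surface, if the arm or the gripper's body presses on something with over 40 N, if the wrist force passes 120 N, or if a joint passes its speed limit or range.

## Working session

There is one attempt and no reset: what is moved stays moved. The work goes in short steps, each a Python script; the robot and the scene stay as the last script left them, time stands still between calls to the robot, and variables do not carry over. Pictures are saved under pics/ and viewed, at most 10 in all, crops included, and the job is handed in when it is done.

```bash
mkdir -p pics
cat > h.py <<'E'
import numpy as np, cv2
from scipy.spatial.transform import Rotation as Ro
from workcell import r, command_gripper, optics
def down(yaw):  # tool z down, tool x at yaw
    return (Ro.from_euler('z',yaw)*Ro.from_euler('x',np.pi)).as_quat()
def grab(name):
    s=r.read_state(); im,d=optics.get_image(name); m=optics.camera_model(name)
    if name=='wrist':
        T=np.eye(4);T[:3,:3]=Ro.from_quat(s['eef_rot']).as_matrix();T[:3,3]=s['eef_pos']
        W=T@np.array(m['tool_from_camera'])
    else:
        W=np.eye(4);R=np.array(m['R']);W[:3,:3]=R.T;W[:3,3]=-R.T@np.array(m['t'])
    return im,d,(np.array(m['K']),m['k1'],W)
def slopes(px,cam):
    K,k1,W=cam; px=np.asarray(px,float).reshape(-1,1,2)
    return cv2.undistortPoints(px,K,np.array([k1,0,0,0.]))[:,0]
def onplane(px,cam,z):
    s=slopes(px,cam); W=cam[2]; d=np.c_[s,np.ones(len(s))]@W[:3,:3].T; o=W[:3,3]
    return o+d*((z-o[2])/d[:,2])[:,None]
def cloud(d,cam):
    h,w=d.shape; u,v=np.meshgrid(np.arange(w),np.arange(h))
    s=slopes(np.c_[u.ravel(),v.ravel()],cam); z=d.ravel()[:,None]
    P=np.c_[s*z,z]@cam[2][:3,:3].T+cam[2][:3,3]
    return P.reshape(h,w,3)
def save(n,im): cv2.imwrite('pics/'+n+'.png',im[:,:,::-1])
E
python3 - <<'E'
from h import *
s=r.read_state(); print({k:np.round(v,3) for k,v in s.items()})
ims=[]
for n in ['scene','side','wrist']:
    im,d,c=grab(n); ims.append(im); np.savez('pics/'+n+'0.npz',im=im,d=d,K=c[0],k1=c[1],W=c[2]); print(n,c[2].round(3).tolist(),c[0].tolist(),c[1],(d>0).mean())
save('a',ims[0]); save('b',ims[1])
E
```

```text
{'time_s': np.float64(0.0), 'joint_positions': array([-1.424,  0.343,  1.525, -0.   ,  1.275, -0.146]), 'dq': array([-0.001,  0.   , -0.001,  0.   , -0.001, -0.   ]), 'tau': array([ 0.0000e+00, -4.3367e+01, -2.4601e+01, -0.0000e+00,  8.0000e-03,
        0.0000e+00]), 'eef_pos': array([ 0.151, -0.502,  0.256]), 'eef_rot': array([ 0.989,  0.146, -0.   , -0.001]), 'contact_force': array([0.905, 0.855, 0.648]), 'torque': array([0.032, 0.03 , 0.037]), 'grip_force': np.float64(0.0), 'grip_width': np.float64(0.085)}
scene [[-0.587, -0.632, 0.505, -0.163], [-0.809, 0.465, -0.359, 0.428], [-0.009, -0.62, -0.785, 1.135], [0.0, 0.0, 0.0, 1.0]] [[451.74029507469606, 0.0, 257.99331062153135], [0.0, 451.74029507469606, 187.32624053426775], [0.0, 0.0, 1.0]] -0.16858644744292312 0.9960428873697916
side [[-0.989, -0.069, 0.134, 0.357], [-0.15, 0.541, -0.827, 0.916], [-0.015, -0.838, -0.545, 0.751], [0.0, 0.0, 0.0, 1.0]] [[445.8165339534132, 0.0, 254.37448970015183], [0.0, 445.8165339534132, 190.64505058136353], [0.0, 0.0, 1.0]] -0.0066130960178348965 0.9961598714192709
wrist [[0.288, -0.918, -0.273, 0.222], [-0.958, -0.277, -0.08, -0.481], [-0.002, 0.285, -0.959, 0.374], [0.0, 0.0, 0.0, 1.0]] [[267.9987569860324, 0.0, 258.77825449517366], [0.0, 267.9987569860324, 189.100925034481], [0.0, 0.0, 1.0]] -0.0440788260633781 0.9959869384765625
```

View pics/a.png

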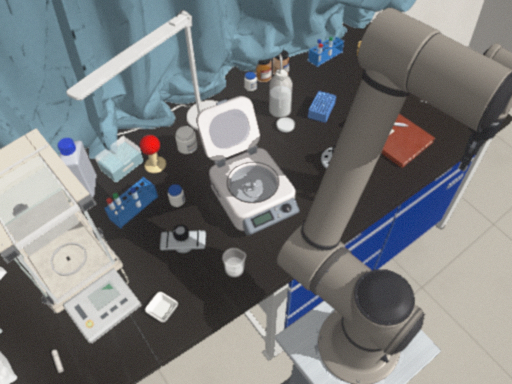

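View pics/b.png

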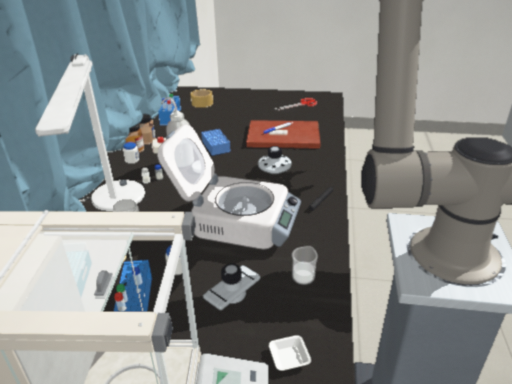

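Scene: centrifuge bowl about (252,182), strip rotor (183,238), beaker (234,262), jar (176,195), rotor mostly hidden at (328,157). Side: tube rotor about (275,160), bowl (245,198), strip knob (232,272), beaker (304,265).

Run:
```python
from h import *
for n,pts in [('side',dict(rotorknob=(275,153),bowl=(245,198),strip=(232,270),beaker=(304,252),panel=(287,215),lid=(187,160))),('scene',dict(rotor=(328,157),bowl=(252,182),jar=(176,189),panel=(263,217),lid=(229,125),strip=(181,232),beaker=(234,253)))]:
    f=np.load('pics/'+n+'0.npz'); P=cloud(f['d'],(f['K'],float(f['k1']),f['W']))
    for k,(u,v) in pts.items(): print(n,k,P[v,u].round(3))
    # deck points: height ~0.085
    m=(abs(P[...,2]-0.086)<.004)&(P[...,0]>.2)&(P[...,0]<.9)
    print(np.median(P[m],0).round(3),m.sum())
```

```text
side rotorknob [ 0.491 -0.343  0.071]
side bowl [ 0.539 -0.049  0.09 ]
side strip [0.523 0.212 0.077]
side beaker [0.372 0.107 0.055]
side panel [ 0.424 -0.021  0.065]
side lid [ 0.693 -0.067  0.184]
[ 0.565 -0.025  0.086] 2283
scene rotor [ 0.515 -0.338  0.029]
scene bowl [ 0.539 -0.048  0.087]
scene jar [0.672 0.142 0.06 ]
scene panel [ 0.434 -0.012  0.058]
scene lid [ 0.693 -0.075  0.187]
scene strip [0.521 0.21  0.071]
scene beaker [0.39  0.12  0.047]
[ 0.58  -0.031  0.084] 1703
```

Run:
```python
from h import *
def shot(p,n,yaw):
    r.reach(p,down(yaw)); r.hold(0.3)
    im,d,c=grab('wrist'); np.savez('pics/'+n+'.npz',im=im,d=d,K=c[0],k1=c[1],W=c[2]); return im
a=shot([0.55,-0.045,0.28],'w_sp',3.0)
print(r.read_state()['joint_positions'].round(2),r.read_state()['time_s'])
b=shot([0.495,-0.345,0.24],'w_ro',1.0)
im,d,c=grab('scene'); np.savez('pics/scene1.npz',im=im,d=d,K=c[0],k1=c[1],W=c[2])
save('c',cv2.resize(np.vstack([a,b]),(800*512//1067*2,600)) if 0 else np.hstack([a[:, 60:460],b[:,60:460]]))
print(r.read_state()['joint_positions'].round(2),r.read_state()['time_s'])
```

```text
[-0.22  0.37  1.41 -0.    1.36 -1.65] 2.675
[-0.74  0.5   1.32  0.    1.32 -0.16] 4.4083
```

View pics/c.png

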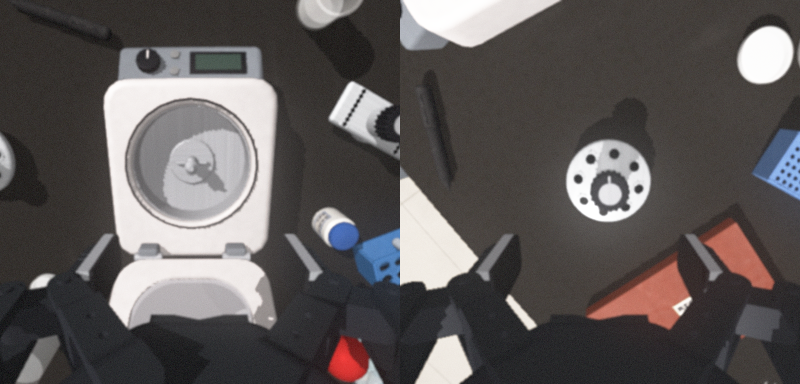

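Left: open bowl with the spindle at about (190,160) in the crop, jar (335,228), strip at right edge. Right: tube rotor at (608,180) with knob (608,193). Taking close-ups for measurement.

Run:
```python
from h import *
def shot(p,n,yaw):
    r.reach(p,down(yaw)); r.hold(0.4)
    im,d,c=grab('wrist'); np.savez('pics/'+n+'.npz',im=im,d=d,K=c[0],k1=c[1],W=c[2]); return im
f=np.load('pics/w_ro.npz');c=(f['K'],float(f['k1']),f['W'])
P=cloud(f['d'],c); m=(P[...,2]>.025)&(P[...,2]<.06)&(np.hypot(P[...,0]-.5,P[...,1]+.34)<.09); print('rotor disc',P[m].mean(0),P[m].min(0),P[m].max(0)); 
k=(P[...,2]>.068)&(P[...,2]<.09)&(np.hypot(P[...,0]-.5,P[...,1]+.34)<.09); print('knob',P[k].mean(0),k.sum())
kc=P[k].mean(0)
print('spin',onplane([(250,160)],(lambda f:(f['K'],float(f['k1']),f['W']))(np.load('pics/w_sp.npz')),0.09))
b=shot([kc[0]+.0,kc[1],0.15],'w_ro2',1.0)
r.move_straight([kc[0],kc[1],0.25])
s=onplane([(250,160)],(lambda f:(f['K'],float(f['k1']),f['W']))(np.load('pics/w_sp.npz')),0.09)[0]
r.reach([s[0],s[1],0.25],down(3.0))
a=shot([s[0],s[1],0.18],'w_sp2',3.0)
save('d',np.hstack([a[60:310, 160:360],b[60:310,160:360]]).repeat(2,0).repeat(2,1))
print(r.read_state()['time_s'])
```

```text
rotor disc [ 0.49986285 -0.35816538  0.03104983] [ 0.44277147 -0.41842889  0.02500103] [ 0.55006844 -0.31154919  0.05996325]
knob [ 0.49702278 -0.36351944  0.07464274] 1194
spin [[ 0.53320851 -0.0526229   0.09      ]]
8.3
```

View pics/d.png

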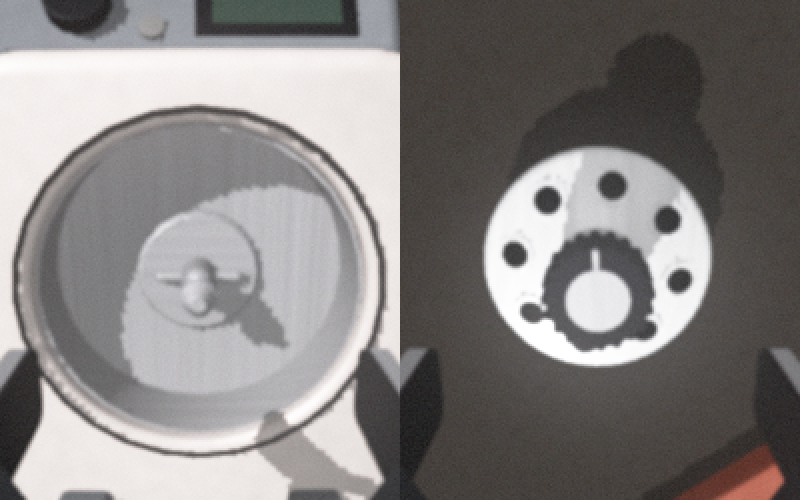

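Left: spindle tip near (200,270), pin horizontal from (160,277) to (240,277), flange ellipse centre about (198,269). Right: disc (598,256), knob cap (598,300), pockets visible at (547,200), (612,185), (667,219), (514,254), (679,280).

Run:
```python
from h import *
def ld(n):
    f=np.load('pics/'+n+'.npz'); return f['im'],f['d'],(f['K'],float(f['k1']),f['W'])
def circ(P):
    A=np.c_[2*P[:,:2],np.ones(len(P))]; b=(P[:,:2]**2).sum(1); s=np.linalg.lstsq(A,b,rcond=None)[0]
    return s[:2],np.sqrt(s[2]+s[0]**2+s[1]**2)
im,d,c=ld('w_ro2'); g=cv2.cvtColor(im,cv2.COLOR_RGB2GRAY)
P=cloud(d,c)
print('cam',c[2][:3,3])
n,l,st,ce=cv2.connectedComponentsWithStats((g>110).astype(np.uint8))
i=l[210,259]; print('cap',st[i],onplane([ce[i]],c,.074))
pts=np.argwhere(l==i)[:,::-1]; hull=cv2.convexHull(pts.astype(np.int32))[:,0]; print('cap circ',circ(onplane(hull,c,.074)))
kz=P[(np.hypot(P[...,0]-.497,P[...,1]+.363)<.02)]; print('knob z',np.median(kz[:,2]))
k=(P[...,2]>.068)&(P[...,2]<.085)&(np.hypot(P[...,0]-.497,P[...,1]+.363)<.05); q=np.argwhere(k)[:,::-1]
print('knob depth mask circ',circ(onplane(cv2.convexHull(q.astype(np.int32))[:,0],c,.074)),P[k].mean(0))
i=l[95,259]; 
# disc
j=l[150,225]; pts=np.argwhere((l==j))[:,::-1]; hull=cv2.convexHull(pts.astype(np.int32))[:,0]
m=(g>70).astype(np.uint8); m=cv2.connectedComponents(m)[1]; m=m==m[150,225]; hull=cv2.convexHull(np.argwhere(m)[:,::-1].astype(np.int32))[:,0]
for z in(.025,.03,.035): print('disc',z,circ(onplane(hull,c,z)))
dm=(np.abs(P[...,2]-.03)<.012)&m; print('disc z pct',np.percentile(P[dm][:,2],[5,25,50,75,95]))
# pockets
dark=((g<75)).astype(np.uint8); n,l,st,ce=cv2.connectedComponentsWithStats(dark)
for X,Y in[(547,200),(612,185),(667,219),(514,254),(679,280)]:
    i=l[60+Y//2,160+(X-400)//2]; p=onplane([ce[i]],c,.034)[0]; print('pocket',st[i][4],p.round(4),np.hypot(*(p[:2]-[.497,-.3635])))
im,d,c=ld('w_sp2'); P=cloud(d,c); print('cam',c[2][:3,3])
a=onplane([(240,198.5),(280,198.5)],c,.06);v=a[0]-a[1];print('pin',a,np.arctan2(v[1],v[0]))
z=P[130:260,200:320]; 
tip=z[(z[...,2]>.088)&(z[...,2]<.1)&(np.hypot(z[...,0]-.533,z[...,1]+.05)<.02)]; print('tip pts',len(tip),tip.mean(0) if len(tip) else 0)
fl=(np.abs(P[...,2]-.052)<.002)&(np.hypot(P[...,0]-.533,P[...,1]+.05)<.05); print('flange',fl.sum(),circ(onplane(cv2.convexHull(np.argwhere(fl)[:,::-1].astype(np.int32))[:,0],c,.052)))
rm=(P[...,2]>.0865)&(P[...,2]<.095)&(np.hypot(P[...,0]-.533,P[...,1]+.05)<.1)&(np.hypot(P[...,0]-.533,P[...,1]+.05)>.05); print('ring',rm.sum(),P[rm].min(0),P[rm].max(0))
```

```text
cam [ 0.53712699 -0.30202169  0.26932998]
cap [242 184  34  43 956] [[ 0.49707939 -0.36439516  0.074     ]]
cap circ (array([ 0.49802838, -0.36228454]), np.float64(0.015540386705509574))
knob z 0.2082960298998736
knob depth mask circ (array([ 0.49706597, -0.36412356]), np.float64(0.022787534598895893)) [ 0.49746869 -0.36348302  0.07463258]
disc 0.025 (array([ 0.49596457, -0.40246538]), np.float64(0.10760315841581877))
disc 0.03 (array([ 0.49680692, -0.40040989]), np.float64(0.10540115359860348))
disc 0.035 (array([ 0.49764927, -0.39835439]), np.float64(0.10319914878138912))
disc z pct [0.02564632 0.02829597 0.03036977 0.03275476 0.0348691 ]
pocket 91 [ 0.4954 -0.326   0.034 ] 0.037548864662429716
pocket 107 [ 0.5231 -0.336   0.034 ] 0.03791278107575477
pocket 97 [ 0.5356 -0.3625  0.034 ] 0.03860557551426641
pocket 73 [ 0.4687 -0.3384  0.034 ] 0.03782129872577601
pocket 67 [ 0.5258 -0.3904  0.034 ] 0.03942462764144579
cam [ 0.46217888 -0.04206843  0.29902669]
pin [[ 0.53972751 -0.07085011  0.06      ]
 [ 0.5450611  -0.03358024  0.06      ]] -1.712938494884252
tip pts 216 [ 0.54076548 -0.05326607  0.09196918]
flange 2084 (array([ 0.54186592, -0.0534201 ]), np.float64(0.02930492694237599))
ring 2987 [ 0.44521122 -0.14729021  0.08650025] [0.63187332 0.04492851 0.09044587]
```

Run:
```python
from h import *
def circ(P):
    A=np.c_[2*P[:,:2],np.ones(len(P))]; b=(P[:,:2]**2).sum(1); s=np.linalg.lstsq(A,b,rcond=None)[0]
    return s[:2],np.sqrt(s[2]+s[0]**2+s[1]**2)
Y=3.4885
r.move_straight([.533,-.053,.25],speed=.3)
r.reach([.497,-.364,.25],down(Y)); r.reach([.497,-.364,.15],down(Y)); r.hold(.4)
im,d,c=grab('wrist'); np.savez('pics/w_ro3.npz',im=im,d=d,K=c[0],k1=c[1],W=c[2]); P=cloud(d,c)
k=(P[...,2]>.068)&(P[...,2]<.085)&(np.hypot(P[...,0]-.497,P[...,1]+.363)<.05); q=np.argwhere(k)[:,::-1]
c2,rad=circ(onplane(cv2.convexHull(q.astype(np.int32))[:,0],c,.074)); print(c2,rad)
g=cv2.cvtColor(im,cv2.COLOR_RGB2GRAY); n,l,st,ce=cv2.connectedComponentsWithStats((g<75).astype(np.uint8))
for i in range(1,n):
    if 40<st[i][4]<150:
        p=onplane([ce[i]],c,.034)[0]; v=p[:2]-[.497,-.364]
        if .03<np.hypot(*v)<.046: print('pocket',st[i][4],p.round(4),np.degrees(np.arctan2(v[1],v[0]))%45)
diff=c2-np.array([.49707,-.36412]); M=lambda a:np.array([[np.cos(a),np.sin(a)],[np.sin(a),-np.cos(a)]])
e=np.linalg.solve(M(Y)-M(1.0),diff); print('tool-frame cam error',e,'true rotor',c2-M(Y)@e,'true spindle',np.array([.5413,-.0533])-M(3.0)@e)
s=r.read_state();print(s['time_s'],s['joint_positions'].round(2),s['eef_pos'],Ro.from_quat(s['eef_rot']).as_matrix()[:2,:2])
for n in('side','scene'):
    im,d,c=grab(n);P=cloud(d,c);m=(P[...,2]>.083)&(P[...,2]<.099)&(np.hypot(P[...,0]-.541,P[...,1]+.053)<.03);print(n,m.sum(),P[m].mean(0) if m.any() else 0)
```

```text
[ 0.49611542 -0.36550864] 0.022818831769461836
pocket 68 [ 0.4982 -0.4037  0.034 ] 1.6815714016811256
pocket 68 [ 0.4945 -0.3265  0.034 ] 3.814399134726628
pocket 66 [ 0.5248 -0.3909  0.034 ] 0.9239173750667078
tool-frame cam error [ 0.0008511  -0.00025872] true rotor [ 0.49682785 -0.36497597] true spindle [ 0.5421791  -0.05316397]
10.8083 [-0.76  0.6   1.4  -0.    1.14 -2.67] [ 0.49712996 -0.36423014  0.15072461] [[-0.94048136 -0.33984423]
 [-0.33984488  0.94048116]]
side 30 [ 0.53967333 -0.04961035  0.08940742]
scene 21 [ 0.53877887 -0.04853408  0.08818333]
```

Run:
```python
from h import *
p=lambda t:print(t,{k:np.round(s[k],4).tolist() for s in [r.read_state()] for k in('time_s','eef_pos','contact_force','torque','grip_width','grip_force')})
x,y=.4968,-.3650
r.move_straight([x,y,.10]); r.hold(.3); p('above')
print(r.move_straight([x,y,.070],speed=.08,max_force=8)); command_gripper(.03,60); r.hold(.3); p('grip')
r.move_straight([x,y,.21],speed=.12); r.hold(.3); p('lift')
X,Y=.5418,-.0530
r.move_straight([X,Y,.21],down(3.4885-.1885),speed=.15); r.hold(.4); p('over')
im,d,c=grab('wrist'); im2,_,_=grab('side'); save('e',np.hstack([im[:,60:460],im2[100:,150:].repeat(1,0) if 0 else im2[:,100:500]]))
```

```text
above {'time_s': 11.6917, 'eef_pos': [0.4971, -0.3653, 0.101], 'contact_force': [0.7104, -0.4993, 0.2283], 'torque': [-0.0187, 0.0229, -0.0323], 'grip_width': 0.0854, 'grip_force': 0.0}
False
grip {'time_s': 12.9833, 'eef_pos': [0.497, -0.3652, 0.0709], 'contact_force': [-1.1867, 1.0236, 5.1209], 'torque': [0.2161, 0.236, -0.0407], 'grip_width': 0.0453, 'grip_force': 61.0452}
lift {'time_s': 14.6, 'eef_pos': [0.4967, -0.3649, 0.2096], 'contact_force': [0.0533, -0.2269, -4.1382], 'torque': [-0.0696, -0.0897, -0.0171], 'grip_width': 0.0452, 'grip_force': 61.891}
over {'time_s': 17.25, 'eef_pos': [0.5418, -0.0531, 0.21], 'contact_force': [0.6112, -0.1229, -5.0895], 'torque': [0.0137, -0.0138, -0.0145], 'grip_width': 0.0448, 'grip_force': 61.9061}
```

View pics/e.png

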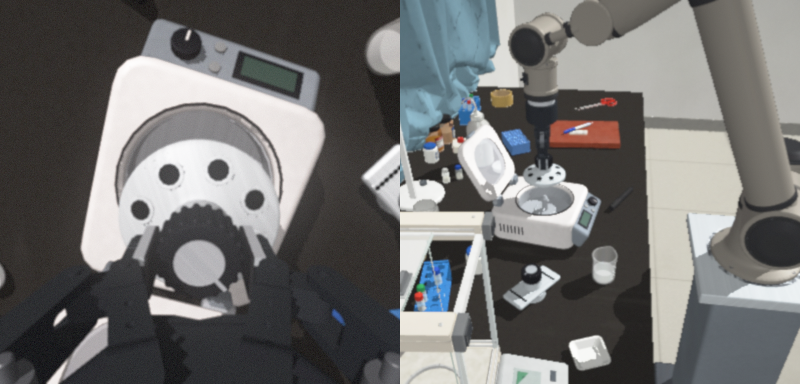

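Rotor is held level over the bowl; pockets at (140,209), (169,173), (217,170), (254,200) in the wrist crop. Check the held yaw and centre, then lower.

Run:
```python
from h import *
from scipy.optimize import least_squares
p=lambda t:print(t,{k:np.round(s[k],4).tolist() for s in [r.read_state()] for k in('time_s','eef_pos','contact_force','torque','grip_width')})
im,d,c=grab('wrist'); g=cv2.cvtColor(im,cv2.COLOR_RGB2GRAY)
n,l,st,ce=cv2.connectedComponentsWithStats((g<75).astype(np.uint8)); Q=[]
for X,Y in[(140,209),(169,173),(217,170),(254,200)]:
    i=l[Y,X+60]; q=onplane([ce[i]],c,.1735)[0]; print(st[i][4],q.round(4))
    if i and st[i][4]<400: Q.append(q[:2])
Q=np.array(Q)
f=lambda v:(np.hypot(Q[:,0]-v[0],Q[:,1]-v[1])-.0384)
v=least_squares(f,[.54,-.053]).x; a=np.degrees(np.arctan2(Q[:,1]-v[1],Q[:,0]-v[0]))%45; print('centre',v,'angles',a,'want 36.9')
```

```text
210 [ 0.5352 -0.0907  0.1735]
172 [ 0.51   -0.0764  0.1735]
60850 [ 0.5067 -0.0475  0.1735]
228 [ 0.5176 -0.0222  0.1735]
centre [ 0.54053774 -0.05289515] angles [36.9656052  37.68149989 36.79831249] want 36.9
```

Run:
```python
from h import *
p=lambda t:print(t,{k:np.round(s[k],4).tolist() for s in [r.read_state()] for k in('time_s','eef_pos','contact_force','torque','grip_width')})
X,Y=.5418,-.0530
print(r.move_straight([X,Y,.165],speed=.1,max_force=5)); p('a')
print(r.move_straight([X,Y,.150],speed=.04,max_force=5)); p('b')
print(r.move_straight([X,Y,.137],speed=.03,max_force=6)); r.hold(.2); p('c')
```

```text
False
a {'time_s': 18.0, 'eef_pos': [0.5421, -0.0531, 0.1653], 'contact_force': [0.0093, -0.3704, -4.1745], 'torque': [-0.0016, -0.0602, -0.0235], 'grip_width': 0.045}
False
b {'time_s': 18.525, 'eef_pos': [0.5418, -0.053, 0.1499], 'contact_force': [0.0766, -0.539, -4.4122], 'torque': [0.0109, 0.0029, 0.0037], 'grip_width': 0.0454}
True
c {'time_s': 19.15, 'eef_pos': [0.5419, -0.0533, 0.1377], 'contact_force': [0.2216, -2.2183, 5.1452], 'torque': [-0.3345, -0.234, -0.0268], 'grip_width': 0.0453}
```

Run:
```python
from h import *
p=lambda t:print(t,{k:np.round(s[k],4).tolist() for s in [r.read_state()] for k in('time_s','eef_pos','contact_force','torque','grip_width')})
X,Y=.5418,-.0530
for z in(.130,.1245,.118):
    b=r.move_straight([X,Y,z],speed=.03,max_force=30); p((z,b))
    if b and z<.12: break
r.hold(.3); p('end')
```

```text
(0.13, False) {'time_s': 19.5333, 'eef_pos': [0.5414, -0.0531, 0.1289], 'contact_force': [1.9211, -2.0513, -7.3814], 'torque': [-0.5748, -0.5018, -0.0449], 'grip_width': 0.0449}
(0.1245, False) {'time_s': 19.8667, 'eef_pos': [0.5415, -0.0529, 0.1234], 'contact_force': [4.7433, -1.481, -13.4528], 'torque': [-0.3858, -0.8171, 0.0976], 'grip_width': 0.0449}
(0.118, True) {'time_s': 20.075, 'eef_pos': [0.542, -0.0529, 0.1228], 'contact_force': [-2.2315, 0.3575, 7.8015], 'torque': [0.0893, 0.3626, 0.0306], 'grip_width': 0.0453}
end {'time_s': 20.375, 'eef_pos': [0.5419, -0.0529, 0.1228], 'contact_force': [-2.6511, 0.8009, 8.405], 'torque': [-0.0082, 0.2948, -0.0155], 'grip_width': 0.0451}
```

Rotor is at the home height (TCP 0.1228, predicted 0.1229). Seat it firmly, then turn clockwise with torque watch.

Run:
```python
from h import *
X,Y=.5418,-.0530
print(r.move_straight([X,Y,.1205],speed=.02,max_force=12)); r.hold(.3)
s=r.read_state(); print(s['eef_pos'].round(4),s['contact_force'].round(1),s['time_s'])
q0=s['joint_positions'].copy(); q=q0.copy(); log=[]
hi=False
while q[5]-q0[5]<1.5:
    q[5]+=.05; r.movej(q); s=r.read_state(); tz=np.mean([s['torque'][2]]); t=q[5]-q0[5]
    log.append((round(t,2),round(float(s['torque'][2]),3),round(float(s['contact_force'][2]),1)))
    if tz>.21 and t>.4: hi=True
    if hi and tz<.08 and t>.7: print('click?'); break
    if s['time_s']>45: break
print(log); s=r.read_state(); print(s['time_s'],s['eef_pos'],s['contact_force'],s['joint_positions']-q0)
```

```text
False
[ 0.542  -0.0529  0.1228] [-3.1 -0.4 11.1] 20.925
[(np.float64(0.05), -0.002, -2.4), (np.float64(0.1), 0.036, -1.0), (np.float64(0.15), 0.077, -0.3), (np.float64(0.2), 0.049, -0.2), (np.float64(0.25), 0.069, 0.4), (np.float64(0.3), 0.106, 0.5), (np.float64(0.35), 0.059, 1.6), (np.float64(0.4), 0.027, 2.4), (np.float64(0.45), 0.068, 3.2), (np.float64(0.5), 0.092, 2.1), (np.float64(0.55), 0.134, 3.6), (np.float64(0.6), 0.029, 4.1), (np.float64(0.65), 0.096, 4.1), (np.float64(0.7), 0.083, 5.3), (np.float64(0.75), 0.077, 4.9), (np.float64(0.8), 0.061, 4.3), (np.float64(0.85), 0.11, 4.3), (np.float64(0.9), 0.135, 5.7), (np.float64(0.95), 0.06, 5.0), (np.float64(1.0), 0.049, 4.7), (np.float64(1.05), -0.014, 5.4), (np.float64(1.1), -0.019, 5.4), (np.float64(1.15), -0.08, 4.9), (np.float64(1.2), -0.028, 5.1), (np.float64(1.25), 0.054, 4.8), (np.float64(1.3), -0.042, 5.8), (np.float64(1.35), 0.053, 5.9), (np.float64(1.4), 0.054, 5.7), (np.float64(1.45), 0.08, 5.7), (np.float64(1.5), -0.005, 5.9)]
28.425 [ 0.5416771  -0.05321159  0.12295113] [ 1.35101631 -5.12946197  5.89578507] [-4.28685353e-04 -3.40101968e-04  1.51317673e-04 -6.56208108e-04
  6.90839546e-04  1.49805887e+00]
```

Run:
```python
from h import *
im,d,c=grab('wrist'); np.savez('pics/w_t.npz',im=im,d=d,K=c[0],k1=c[1],W=c[2]); save('f',im[80:330,110:410].repeat(2,0).repeat(2,1))
s,_,_=grab('side')
```

```text
(no output)
```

View pics/f.png

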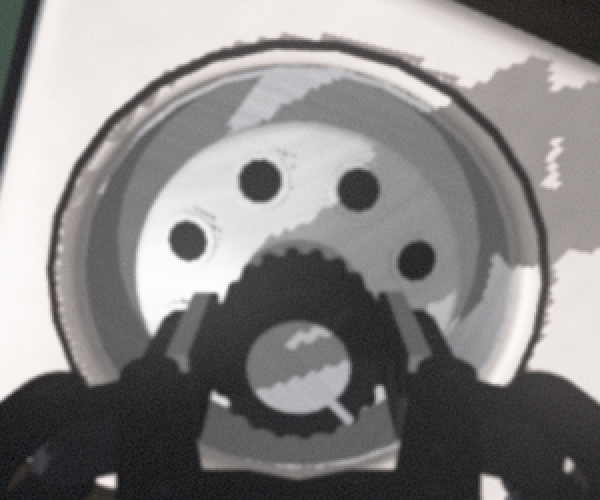

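The knob pointer (345,410) has the same direction relative to the fingers as before, so the grip did not slip; pockets at (188,240), (259,180), (358,189), (416,261). Check whether the rotor turned.

Run:
```python
from h import *
from scipy.optimize import least_squares
f=np.load('pics/w_t.npz'); c=(f['K'],float(f['k1']),f['W']); g=cv2.cvtColor(f['im'],cv2.COLOR_RGB2GRAY)
n,l,st,ce=cv2.connectedComponentsWithStats((g<75).astype(np.uint8)); Q=[]
for X,Y in[(188,240),(259,180),(358,189),(416,261)]:
    i=l[80+Y//2,110+X//2]; q=onplane([ce[i]],c,.086)[0]; print(st[i][4],q.round(4)); Q.append(q[:2])
Q=np.array(Q); v=least_squares(lambda v:np.hypot(Q[:,0]-v[0],Q[:,1]-v[1])-.0384,[.54,-.053]).x
print(v,np.degrees(np.arctan2(Q[:,1]-v[1],Q[:,0]-v[0]))%45)
P=cloud(f['d'],c); m=(abs(P[...,2]-.085)<.008)&(np.hypot(P[...,0]-.5417,P[...,1]+.053)<.05)&(g>90);print(np.percentile(P[m][:,2],[5,50,95]))
```

```text
85892 [ 0.5519 -0.016   0.086 ]
274 [ 0.5225 -0.0181  0.086 ]
300 [ 0.5517 -0.0141  0.086 ]
263 [ 0.5749 -0.0318  0.086 ]
[ 0.54166765 -0.0518424 ] [29.07968224 29.61774655 30.07142155 31.1046895 ]
[0.07987399 0.08354363 0.08761246]
```

Run:
```python
from h import *
command_gripper(.085); r.hold(.3)
im,d,c=grab('wrist'); np.savez('pics/w_u.npz',im=im,d=d,K=c[0],k1=c[1],W=c[2]); save('g',im[80:330,110:410].repeat(2,0).repeat(2,1))
s=r.read_state(); print(s['time_s'],s['contact_force'],s['torque'])
```

```text
29.35 [ 0.06460063 -0.56909911 -0.38014826] [-0.01812684  0.00253877  0.04346665]
```

View pics/g.png

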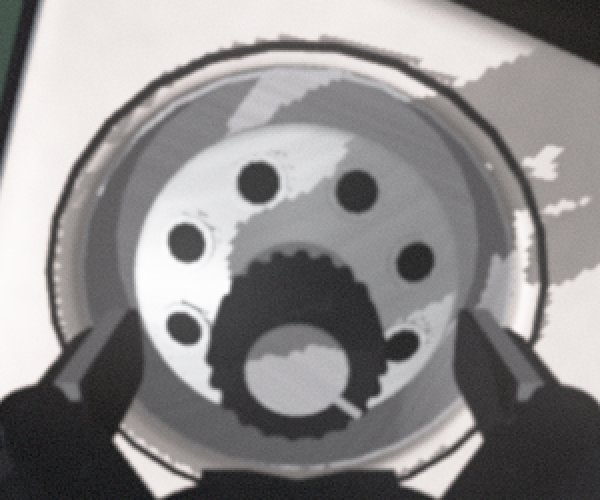

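After release the pointer tip (355,413) sprang back about 0.15–0.2 rad. That fits a slip of about 0.7 settling to 0.52, which means a screw travel of about 0.65. It also matches the torque reversal seen near 1.05 rad, so I take this as one click. Retreat and check height.

Run:
```python
from h import *
r.move_straight([.5418,-.0530,.20],speed=.1); r.hold(.4)
im,d,c=grab('wrist'); P=cloud(d,c); R=np.hypot(P[...,0]-.5418,P[...,1]+.053)
m=(R<.022)&(P[...,2]>.1); print('knob top z (want .126, bench view gave +.0006)',np.median(P[m][:,2]),P[m][:,:2].mean(0))
m=(R>.06)&(R<.11)&(abs(P[...,2]-.086)<.006); print('deck z',np.median(P[m][:,2]))
save('h',im[60:360,60:460].repeat(2,0).repeat(2,1)); print(r.read_state()['time_s'])
```

```text
knob top z (want .126, bench view gave +.0006) 0.2571883284497699 [ 0.53996329 -0.04391056]
deck z 0.0854356242172962
30.725
```

View pics/h.png

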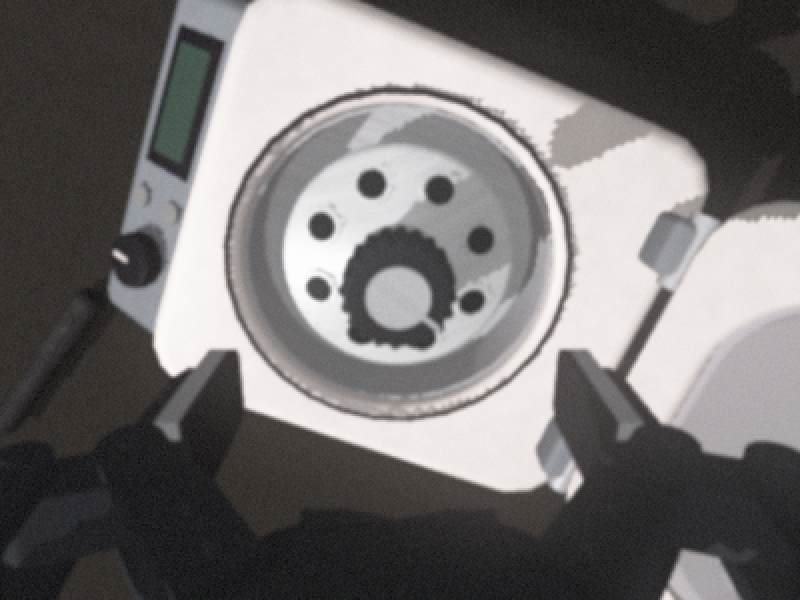

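The rotor sits level in the bowl with its knob at (398,297); the height reading was contaminated by gripper pixels. Redo it with a height band and hand in if it is right.

Run:
```python
from h import *
im,d,c=grab('wrist'); P=cloud(d,c); R=np.hypot(P[...,0]-.5418,P[...,1]+.053)
m=(R<.026)&(P[...,2]>.115)&(P[...,2]<.14); z=np.median(P[m][:,2]); print(m.sum(),z,P[m].mean(0))
if abs(z-.1265)<.0016: print('finish',r.finish_job())
```

```text
2575 0.1267330735867453 [ 0.54150398 -0.05021947  0.12631423]
the job is handed in; nothing more can be done
finish None
```

The tube rotor is pushed home on the spindle (knob top measured at 0.1267 m, expected 0.126 m), its lock knob was turned about one click (inferred from knob spring-back and a torque reversal, not a clear 0.25 N m peak), and the job is handed in at about 31 s; I kept clear of the strip rotor, beaker and jar but did not re-measure them.

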